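# Seat the drilling-jig cover on its hidden pin and hold it down

### The job

Fit the wooden cover onto the drilling jig: pick it up by its grip rib, hang its underside channel over the jig's steel bar with the hole a good 4 cm to one side of the locating pin, then slide it along the bar until the hole in its underside finds the pin and drops on. Press the cover down against the sprung lifter until it sits fully home and level, and finish still holding it pressed there (the lifter would raise it again if you let go). Leave the other things on the bench where they are.

Things in the scene. Friction and masses are not known exactly. Their poses are not given: they have to be found in the camera images.
- cover: Loose plywood cover, 0.2 to 0.45 kg, standing on the bench. Plate 150 (x) x 110 (y) mm, z = 34 to 52 mm. Under it three strips 8 mm thick, 34 deep, along y: an apron at x = -71 mm and two at x = +41 and +69 mm with a 20 mm wide channel between them for the bar. On top at the centre a wooden grip rib 24 (x) x 70 (y) mm, z = 52 to 96 mm. Origin: centre of the footprint at the strips' lower edge.
- cover_grip (a point): Point on the cover's grip rib to grasp: on its centre line, 26 mm above the plate's top, 18 mm below the rib's top. The rib is 24 mm thick along the cover's x.
- cover_hole (a point): Centre of the mouth of the round blind hole in the underside of the cover's plate (cover frame x = -35, y = 0, z = 34 mm). Hole 17 mm across with a chamfered mouth, 15 mm deep; not visible from above.
- cover_channel (a point): Middle of the roof of the cover's channel, on the plate's underside (cover frame x = +55, y = 0, z = 34 mm). When the cover is home this roof lies on the top of the bar.
- jig: Jig base fixed to the bench: plywood board 180 (x) x 270 (y) x 18 mm, a steel bar along y on its far (+x) side, and a wooden rest ledge, 12 mm thick and 200 long, along y at x = -55 mm, its top 58 mm above the bench. Origin: at bench level, 55 mm to the near side (-x) of the bar's middle. The home cover's axes agree with the jig's.
- bar_mid (a point): Middle of the bar, on its top line (jig frame x = +55, y = 0, z = 58 mm); axes those of the jig. The bar is 12 mm thick, runs along y, and is free for 230 mm (115 mm each way) between two wooden end posts no higher than its top.
- pin_seat (a point): On the locating pin's axis at the height of the plate's underside when home (58 mm above the bench); cover_hole must come here. Axes those of the jig. The pin stands on a wooden block fixed up to 35 mm either side of the jig's middle, always 90 mm to the near side of the bar: with the channel centred on the bar, sliding brings the hole over the pin.
- pin_tip (a point): Top of the locating pin, 12 mm above pin_seat. Steel, upright, 14 mm thick; the top 6 mm tapers to 6 mm across. The cover slides over it with the plate 2 to 6 mm above this point while the channel still embraces the bar.
- lifter (a joint): Sprung rubber-topped lifter 24 x 40 mm, 35 mm from the pin towards the bar (under the grip rib when the cover is on the pin). 0 m when up, its top then 5 mm above the home height of the plate's underside; 0.005 m when the cover is home. Pushes up with 5.4 N at 0, 8.4 N at 0.005 m. Home, the cover also stands on the rigid ledge and bar.
- mug_a: Bystander, to be left where it is. White mug, 80 mm across, 92 mm tall. Origin: centre of its underside.
- mug_b: Bystander, to be left where it is. White mug, 76 mm across, 85 mm tall. Origin: centre of its underside.
- tape_measure: Bystander, to be left where it is. Tape measure, 70 x 44 x 58 mm. Origin: centre of its underside.
- calculator: Bystander, to be left where it is. Desk calculator, 150 x 80 x 14 mm. Origin: centre of its underside.
- offcut_a: Bystander, to be left where it is. Wood offcut, 45 x 100 x 18 mm. Origin: centre of its underside.
- offcut_b: Bystander, to be left where it is. Wood offcut, 200 x 50 x 20 mm. Origin: centre of its underside.
- glue_bottle: Bystander, to be left where it is. White glue bottle, 60 mm across, 160 mm tall. Origin: centre of its underside.
Things that resemble listed ones, but are neither listed nor needed, are in the scene too. What is shaped like the cover but orange is not meant.

How it is judged:
By the outcome, as a careful person would: the job done as asked, in the order asked, and still so for the second after the job is handed in, while the arm keeps its last pose, push and grip.
It also fails if it takes over 38 s, if anything falls off the work surface, if the arm or the gripper's body presses on something with over 40 N, if the wrist force passes 120 N, or if a joint passes its speed limit or range.

### The arm

A 6-joint arm with a two-finger parallel gripper is mounted at the origin on the work surface. World frame = base frame: x ahead of the robot, y to its left, z up, the work surface at z = 0. Lengths are in m, angles in degrees, forces in N, time in s.
With the tool pointing down it reaches from about 0.4 to 0.825 m from the base axis. Payload 7 kg.
Tool frame: the origin (TCP) lies on the front face of the gripper's body, between the roots of the fingers; the fingertips stand 66 mm ahead of it and the grasp point (between the pads) lies 47 mm ahead of it; z points along the fingers, y is the line along which they close (so a half turn about z gives the same grasp; the last joint's range is limited). The gripper opens to 88 mm and grips with 3 to 60 N. Pads are 19 mm wide; open, the fingers measure 130 mm over their backs; the gripper's body (78 mm by 193 mm) begins 47 mm behind the grasp point.
Start: joints at [87.554, 20.546, 0.682, 0, -70.136, -16.507], TCP at [0.219, 0.638, 0.292] pointing down, gripper open.
Joint ranges: [-176.03, 176.03], [-82.01, 121.73], [-58.28, 71.71], [-173.87, 95.51], [-174.79, -0.11], [-173.66, 173.66]. Speed limits (degrees/s): [136.94, 136.94, 172.46, 180, 180, 180].

### API

Orientations are given as [roll, pitch, yaw] about the fixed x, y, z axes, in that order (R = Rz(yaw) Ry(pitch) Rx(roll)).
In Python, from plant import ctrl gives the robot as it stands.
- The arm moves only by the tool send_rows, never from a script. Its argument "deltas" is a list of rows, each a list of 2 entries, a list of its own where there are three numbers: the shift along the tool's x, y, z each as a share of 800 mm, from -1 to 1, then the turn about the tool's z as a share of 90 degrees, from -1 to 1. A call has exactly 5 rows; each row is the pose to reach, as a shift and turn from the pose commanded when the call began, along the tool's axes at that moment; what a row does not reach only later rows make up. A row lasts 1/12 s, in which the tool goes at most 41.7 mm and 7.16 degrees, less where a joint would pass 70% of its speed; a pose out of reach is approached as far as the arm can. A call with a number of a shift or a turn outside -1 to 1 is refused whole. A call with a gripper value outside its range is refused whole. "gripper" is the opening, from 0 (shut) to 1 (fully open), set as the call begins (left out, the last holds). The fingers move at their own pace and stop on an object; the grip force is fixed at half the most. Time passes only in rows, so rows that repeat a pose let the fingers close, or fill a call up. It gives the time, the measured TCP pose, the force, the opening and the grip force at its end, in the units of the state.
- ctrl.get_obs(): the state, without advancing time (a new reading comes with each control period).
- ctrl.snapshot(name): name is "scene" or "top" or "wrist"; returns a dict with "color" (480x640x3 uint8, red, green, blue), "vertical_fov" (degrees; the focal length in pixels is half the picture's height over the tangent of half this angle, whatever the lens; pixels are square), "cx", "cy" (the principal point, pixels), "rvec" (rotation vector, rad) and "tvec" (3), from world to camera coordinates, as OpenCV has them. Camera axes: x right, y down, z forward; pixel columns grow to the right and rows downward; lengths in m; the calibration is good to about 2 mm. A picture is of the moment at which its call begins. There is no depth.
- ctrl.close_job(): hands the job in; it is judged then, once.
Trained networks look in a picture, given as the dict that the camera call returned (one of the last four; its "shot" number tells which), for a name from the list of things; names that differ only in an ending like _2 or _b are one class to them, and where a whole thing is asked for, a point or a joint stands for the part that bears it (a point fixed in the world has none). Each returns a list of dicts, best first, with "conf" (0 to 1); they miss things now and then, are a little off and sometimes report something else, mostly with a low value. They report only what shows in the picture. A call takes as long as a camera call. They do not tell look-alikes from the thing itself.
- ctrl.boxes_of(picture, thing): "xy" ([column, row] as shares, 0 to 1, of the picture: columns of its width, rows of its height, amid what is visible of it).
- ctrl.cut_out(picture, thing): "pixels" (480x640 bool, what is visible of it) and "xy" ([column, row] as shares, 0 to 1, of the picture: columns of its width, rows of its height, amid what is visible of it).
The state is a dict: "clock": time; "joint_pos": joint angles; "qvel": joint speeds; "tau": joint torques, N m; "tool_pos": TCP position; "orientation": TCP orientation; "force": force on the tool from outside, world axes, zero at the start; "moment": the same for the moment, N m; "opening": finger opening in m; "gripper_force": force on a finger pad.
Only numpy, scipy, OpenCV 4.12 (cv2) and the standard library are available. Lean on these libraries where they do the work, as an engineer would, in place of code of your own. Each camera call takes 0.05 s, during which the arm holds its last target. There are 200 camera calls.

## Working session

There is one attempt and no reset: what is moved stays moved. The work goes in short steps, Python scripts to look and compute and a tool call to move; the robot and the scene stay as the last step left them, time stands still between calls to the robot, and variables do not carry over. Pictures are saved under pics/ and viewed, at most 10 in all, crops included, and the job is handed in when it is done.

Besides the shell and the picture viewer there is one more tool, called after "Emit:" in YAML: its name, and indented under it one key for each argument. send_rows: Moves the arm, as the interface text tells. Shift numbers are shares of 800 mm and turn numbers shares of 90 degrees, none past 1 either way. Its arguments: {"type":"object","properties":{"deltas":{"type":"array","items":{"type":"array"}},"gripper":{"type":"number"}},"required":["deltas"]}

```bash
mkdir -p pics; ls; cat > h.py <<'E'
import numpy as np, cv2, json
from plant import ctrl
def cam(p):
    f=240/np.tan(np.radians(p["vertical_fov"])/2)
    R=cv2.Rodrigues(np.array(p["rvec"],float))[0]; t=np.array(p["tvec"],float).ravel()
    return f,R,t
def ray(p,u,v,z):
    f,R,t=cam(p); d=R.T@np.array([(u-p["cx"])/f,(v-p["cy"])/f,1]); c=-R.T@t
    return c+d*(z-c[2])/d[2]
def proj(p,X):
    f,R,t=cam(p); q=np.atleast_2d(X)@R.T+t
    return np.c_[q[:,0]/q[:,2]*f+p["cx"],q[:,1]/q[:,2]*f+p["cy"]]
def save(img,n): cv2.imwrite("pics/"+n,img[:,:,::-1])
E
python3 - <<'E'
from h import *
o=ctrl.get_obs(); print(o["tool_pos"],o["orientation"],o["clock"])
for n in("top","scene"):
    p=ctrl.snapshot(n); save(p["color"],n+"0.png")
    f,R,t=cam(p); print(n,[k for k in p],f,-R.T@t)
    for th in("cover","jig","cover_grip","pin_tip","bar_mid","lifter"):
        for d in ctrl.cut_out(p,th)[:3]:
            u,v=d["xy"][0]*640,d["xy"][1]*480
            print(th,round(d["conf"],2),round(u),round(v),ray(p,u,v,.05).round(3),d["pixels"].sum())
E
```

```text
pics
[0.2191285  0.63804324 0.29122248] [ 1.79905402e+02 -8.24749682e-03 -1.89600117e+01] 0.0
top ['color', 'vertical_fov', 'cx', 'cy', 'rvec', 'tvec', 'shot'] 460.5536175828892 [0.40866831 0.02043464 1.35057202]
cover 0.84 236 347 [0.277 0.292 0.05 ] 2225
cover 0.75 240 263 [0.513 0.281 0.05 ] 2116
cover 0.44 306 168 [0.785 0.091 0.05 ] 1136
jig 0.68 360 247 [ 0.553 -0.062  0.05 ] 5264
cover_grip 0.94 236 267 [0.501 0.293 0.05 ] 2164
cover_grip 0.58 235 345 [0.284 0.293 0.05 ] 2260
pin_tip 0.83 344 252 [ 0.537 -0.015  0.05 ] 413
bar_mid 0.93 357 246 [ 0.555 -0.052  0.05 ] 5226
bar_mid 0.56 481 205 [ 0.667 -0.41   0.05 ] 611
lifter 0.4 343 247 [ 0.552 -0.013  0.05 ] 102
lifter 0.37 267 198 [0.699 0.202 0.05 ] 411
scene ['color', 'vertical_fov', 'cx', 'cy', 'rvec', 'tvec', 'shot'] 468.21026845905834 [ 1.41041805 -0.29542284  1.00463631]
cover 0.57 378 172 [0.276 0.293 0.05 ] 1478
jig 0.73 298 263 [ 0.589 -0.077  0.05 ] 4315
cover_grip 0.75 410 220 [0.526 0.289 0.05 ] 1803
cover_grip 0.61 375 177 [0.299 0.272 0.05 ] 1445
pin_tip 0.75 313 249 [ 0.55  -0.022  0.05 ] 495
pin_tip 0.41 204 225 [ 0.359 -0.298  0.05 ] 963
bar_mid 0.94 300 265 [ 0.597 -0.075  0.05 ] 4442
lifter 0.41 314 248 [ 0.549 -0.019  0.05 ] 137
```

```bash
python3 - <<'E'
import cv2
a=cv2.imread("pics/top0.png"); cv2.imwrite("pics/topc.png",cv2.resize(a[140:400,180:500],(738,600),interpolation=cv2.INTER_CUBIC))
E
```

```text
(no output)
```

View pics/topc.png

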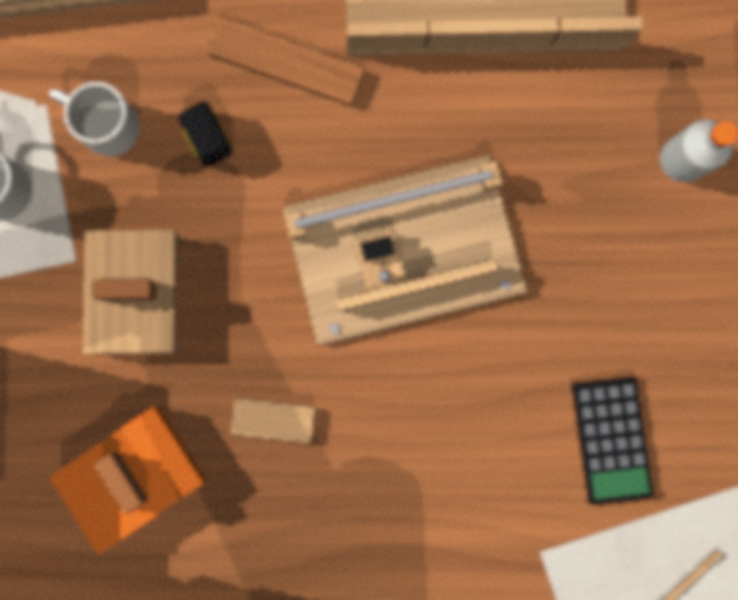

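View pics/scene0.png

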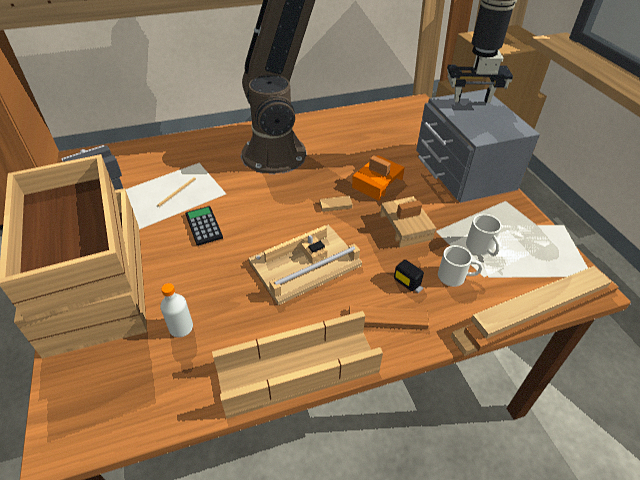

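The top crop shows the wooden cover at about (130,290), its long side along world x. The jig's bar runs from (300,222) to (492,175), the pin is at about (384,275) and the lifter at (377,248). The orange decoy is at lower left. Next I need the cover's heading, meaning which end carries the channel.

```bash
python3 - <<'E'
from h import *
a=cv2.imread("pics/scene0.png"); 
b=cv2.resize(a[185:255,365:455],(540,420),interpolation=cv2.INTER_CUBIC)
cv2.imwrite("pics/sc.png",b)
p=ctrl.snapshot("top")
for d in ctrl.cut_out(p,"cover")[:3]:
    m=d["pixels"].astype(np.uint8); c=cv2.findContours(m,0,1)[0]; c=max(c,key=len)
    bx=cv2.boxPoints(cv2.minAreaRect(c)); print(d["conf"],[ray(p,*q,.052)[:2].round(3).tolist() for q in bx])
for n,(u,v),z in [("barL",(300,222),.058),("barR",(492,175),.058),("pin",(384,275),.07),("lift",(377,248),.063),("ledgeL",(340,303),.058),("ledgeR",(495,266),.058),("rib c",(123,287),.096)]:
    print(n,ray(p,180+u/2.306,140+v/2.306,z).round(4))
f,R,t=cam(ctrl.snapshot("wrist")); o=ctrl.get_obs(); print("wristcam",-R.T@t, R[2], f)
E
```

```text
0.84 [[0.43, 0.351], [0.583, 0.348], [0.578, 0.231], [0.425, 0.235]]
0.68 [[0.28, 0.395], [0.368, 0.259], [0.275, 0.196], [0.188, 0.331]]
0.46 [[0.329, 0.17], [0.373, 0.165], [0.361, 0.067], [0.317, 0.072]]
barL [0.5838 0.0798 0.058 ]
barR [ 0.6378 -0.1573  0.058 ]
pin [ 0.5157 -0.0215  0.07  ]
lift [ 0.5494 -0.0139  0.063 ]
ledgeL [0.4834 0.0323 0.058 ]
ledgeR [ 0.5254 -0.1572  0.058 ]
rib c [0.5045 0.2896 0.096 ]
wristcam [0.28878505 0.61587945 0.38334378] [-0.25426455  0.08733072 -0.96318372] 334.61839502574225
```

View pics/sc.png

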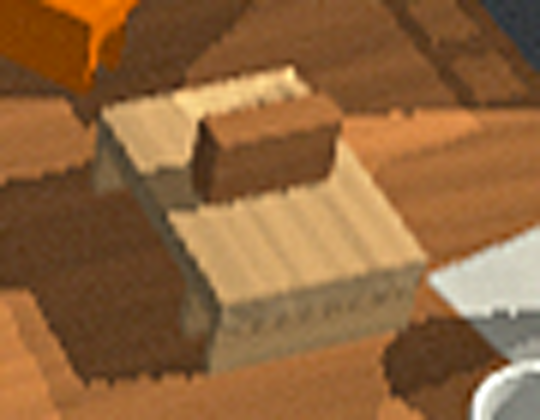

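Emit:
send_rows:
  deltas:
    - [[0.036,0.033,0],0]
    - [[0.072,0.066,0],0]
    - [[0.108,0.099,0],0]
    - [[0.144,0.132,0],0]
    - [[0.18,0.165,0],0]
  gripper: 1

```text
clock: 1.27
tool_pos: [0.3131, 0.4651, 0.2923]
orientation: [-180.0, -0.0, -18.9]
force: [0.8, 0.8, 0.4]
opening: 0.0877
gripper_force: 0.0
```

Emit:
send_rows:
  deltas:
    - [[0.036,0.033,0],0]
    - [[0.072,0.066,0],0]
    - [[0.108,0.099,0],0]
    - [[0.144,0.132,0],0]
    - [[0.18,0.165,0],0]

```text
clock: 1.68
tool_pos: [0.4063, 0.2934, 0.2926]
orientation: [-179.9, -0.0, -18.9]
force: [0.9, 0.1, 0.6]
opening: 0.0877
gripper_force: 0.0
```

Emit:
send_rows:
  deltas:
    - [[0.036,0.033,0.01],0.079]
    - [[0.072,0.066,0.02],0.158]
    - [[0.108,0.099,0.03],0.237]
    - [[0.144,0.132,0.04],0.316]
    - [[0.18,0.165,0.05],0.395]

```text
clock: 2.1
tool_pos: [0.4998, 0.1218, 0.2523]
orientation: [-179.9, -0.0, -54.8]
force: [1.6, 0.7, 0.8]
opening: 0.0874
gripper_force: 0.0
```

Emit:
send_rows:
  deltas:
    - [[0,0,0.015],0.079]
    - [[0,0,0.03],0.158]
    - [[0,0,0.045],0.237]
    - [[0,0,0.06],0.316]
    - [[0,0,0.065],0.395]

```text
clock: 2.52
tool_pos: [0.4986, 0.1229, 0.1986]
orientation: [179.9, -0.0, -90.5]
force: [0.5, -0.9, 0.8]
opening: 0.0878
gripper_force: 0.0
```

```bash
python3 - <<'E'
from h import *
o=ctrl.get_obs(); print(o["clock"],o["tool_pos"],o["orientation"],o["joint_pos"],o["force"])
p=ctrl.snapshot("wrist"); save(p["color"],"w1.png"); np.save("w1.npy",p,allow_pickle=True)
for d in ctrl.cut_out(p,"pin_tip")[:2]: print(d["conf"],d["xy"])
E
```

```text
2.5167 [0.4986053  0.12289812 0.19859918] [ 1.79896331e+02 -4.67646425e-02 -9.04587186e+01] [ 3.57623377e+01  1.02753521e+01 -2.68224813e+01 -2.94593883e-02
 -5.30134383e+01 -3.62033522e+01] [ 0.53711983 -0.86191009  0.78042119]
0.85 [0.4039, 0.0963]
0.6 [0.4223, 0.7633]
```

View pics/w1.png

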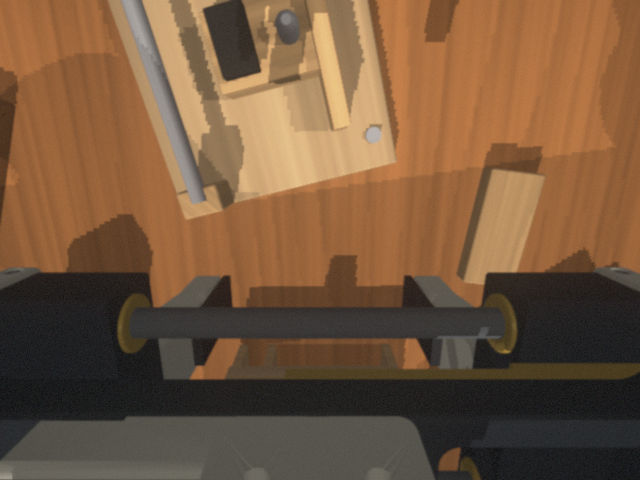

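The wrist view shows the pin at about (288,25), the bar end at (195,200), and the cover's edge between the fingers at about (240–400, 345–370). I'll enlarge that strip.

```bash
python3 - <<'E'
import cv2,numpy as np
a=cv2.imread("pics/w1.png")[335:380,220:420]
a=np.clip(a.astype(float)*1.8,0,255).astype(np.uint8)
cv2.imwrite("pics/w1c.png",cv2.resize(a,(800,180),interpolation=cv2.INTER_CUBIC))
E
```

```text
(no output)
```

View pics/w1c.png

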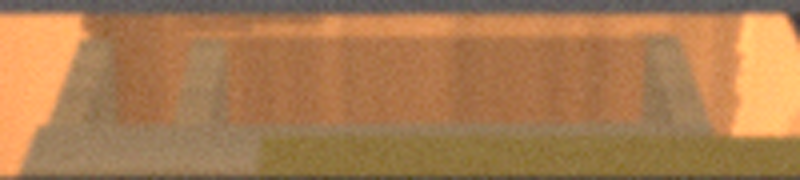

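The crop settles it. The left (+x) end has two strips and the right end has one, so cover +x points along world +x. Next, a close look at the jig.

Emit:
send_rows:
  deltas:
    - [[0.043,-0.019,-0.015],0.028]
    - [[0.086,-0.038,-0.03],0.056]
    - [[0.129,-0.057,-0.045],0.084]
    - [[0.172,-0.076,-0.06],0.112]
    - [[0.215,-0.095,-0.075],0.14]

```text
clock: 3.03
tool_pos: [0.5758, -0.05, 0.2618]
orientation: [-179.9, 0.0, -102.4]
force: [1.1, 1.4, 0.6]
opening: 0.0877
gripper_force: 0.0
```

```bash
python3 - <<'E'
from h import *
p=np.load("w1.npy",allow_pickle=True).item()
for u,v,z in [(240,345,0),(390.7,345,0),(229.5,367,.034),(398,368,.034)]: print(ray(p,u,v,z).round(4))
for i in range(2):
    p=ctrl.snapshot("wrist")
o=ctrl.get_obs(); print(o["clock"],o["tool_pos"],o["orientation"])
save(p["color"],"w2.png"); np.save("w2.npy",p,allow_pickle=True)
for n,z in(("pin_tip",.07),("lifter",.063),("bar_mid",.058)):
  for d in ctrl.cut_out(p,n)[:2]: print(n,d["conf"],d["xy"],ray(p,d["xy"][0]*640,d["xy"][1]*480,z),d["pixels"].sum())
E
```

```text
[0.5757 0.2394 0.    ]
[0.4273 0.2406 0.    ]
[0.5776 0.2394 0.034 ]
[0.428  0.2418 0.034 ]
3.1333 [ 0.57757228 -0.05248964  0.26283067] [-1.79748724e+02  2.03504588e-02 -1.02671840e+02]
pin_tip 0.56 [0.58, 0.5223] [ 0.53711316 -0.02637107  0.07      ] 4027
lifter 0.74 [0.5545, 0.5465] [ 0.5531569  -0.01618331  0.063     ] 1117
bar_mid 0.75 [0.5147, 0.386] [ 0.56126072 -0.08986829  0.058     ] 37626
```

View pics/w2.png

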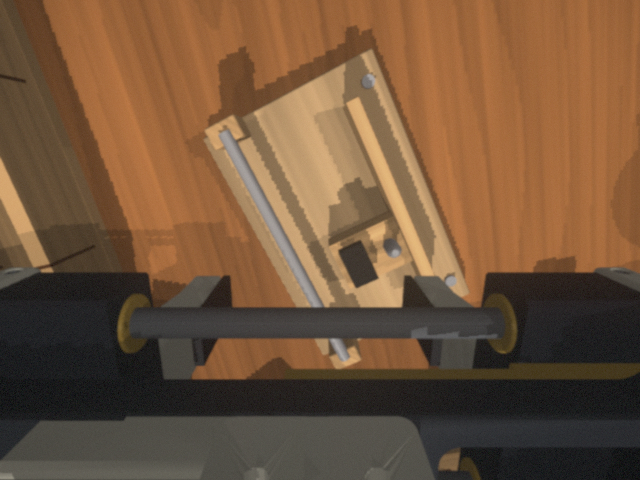

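The wrist view shows the bar from (222,133) to (347,358), the pin near (392,247), the lifter at (359,263) and the ledge from (355,100) to (430,275). I'll fit the bar's line by colour and zoom on the pin.

```bash
cat > bar.py <<'E'
from h import *
def barline(p,a,b,w=12,z=.052):
    g=p["color"].astype(int); sat=g.max(2)-g.min(2)
    yy,xx=np.mgrid[:480,:640]; a=np.array(a,float);b=np.array(b,float);d=(b-a)/np.linalg.norm(b-a)
    s=(xx-a[0])*d[0]+(yy-a[1])*d[1]; n=-(xx-a[0])*d[1]+(yy-a[1])*d[0]
    m=(s>0)&(s<np.linalg.norm(b-a))&(abs(n)<w)&(sat<35)&(g.max(2)>70)
    vx,vy,x0,y0=cv2.fitLine(np.c_[xx[m],yy[m]].astype(np.float32),cv2.DIST_HUBER,0,.01,.01).ravel()
    P=[ray(p,x0+k*vx,y0+k*vy,z) for k in(-30,30)]
    P=sorted(P,key=lambda q:q[1]); d=P[1]-P[0]
    yaw=np.arctan2(-d[0],d[1]); return P[0],np.degrees(yaw),m.sum()
E
python3 - <<'E'
from bar import *
p=np.load("w2.npy",allow_pickle=True).item(); t=ctrl.snapshot("top")
for q,a,b in((p,(225,140),(312,297)),(t,(180+310/2.306,140+220/2.306),(180+485/2.306,140+177/2.306))):
    P,y,n=barline(q,a,b,12 if q is p else 4); yr=np.radians(y); ex=np.array([np.cos(yr),np.sin(yr)])
    print(y,n,"bar offset along jig x:",P[:2]@ex, P)
c=cv2.resize(p["color"][120:370,190:460],(648,600),interpolation=cv2.INTER_CUBIC); save(c,"w2c.png")
E
```

```text
13.42187907237174 2174 bar offset along jig x: 0.5874457568124334 [ 0.62758442 -0.09907682  0.052     ]
11.144979543230848 172 bar offset along jig x: 0.5993570685717807 [ 0.63942336 -0.14489744  0.052     ]
```

View pics/w2c.png

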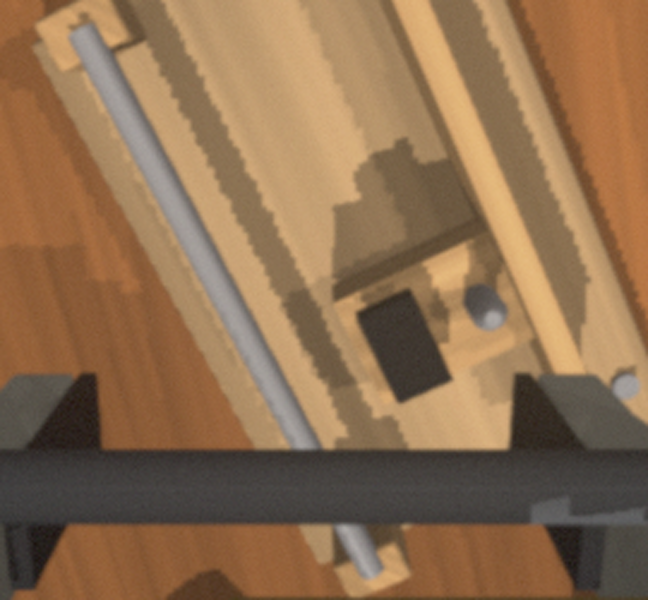

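The zoom shows the pin's tip at crop (491,318), which is image (394.6,252.5). The bar's ends are at crop (80,33) and (370,575), and the lifter's centre is at crop (404,345).

```bash
python3 - <<'E'
from bar import *
p=np.load("w2.npy",allow_pickle=True).item(); t=ctrl.snapshot("top")
W=lambda x,y,z: ray(p,190+x/2.4,120+y/2.4,z)
a=W(80,33,.052);b=W(370,575,.052);pin=W(491,318,.07);li=W(404,345,.063)
d=b-a; y=np.degrees(np.arctan2(-d[0],d[1])); print(a,b,y,np.linalg.norm(d)); print("pin",pin,"lift",li)
for yy in(12.5,13,13.4,y):
    r=np.radians(yy);ex=np.array([np.cos(r),np.sin(r)]);ey=np.array([-ex[1],ex[0]])
    m=(a+b)[:2]/2
    print(yy,"bar-pin x",(m-pin[:2])@ex,"y",(pin[:2]-m)@ey,"lift-pin",(li-pin)[:2]@ex,(li-pin)[:2]@ey, "pin ex,ey",pin[:2]@ex,pin[:2]@ey)
# project into top for check
Pw=np.array([a,b,pin,li]); uv=proj(t,Pw); im=cv2.resize(t["color"][200:290,290:420],None,fx=6,fy=6,interpolation=cv2.INTER_CUBIC).copy()
for u,v in uv: cv2.drawMarker(im,(int((u-290)*6+3),int((v-200)*6+3)),(255,0,0),cv2.MARKER_CROSS,16,1)
save(im,"tc.png")
for i in range(1,11):
    pass
E
```

```text
[ 0.64154152 -0.15261933  0.052     ] [0.58407953 0.09103579 0.052     ] 13.26978794305658 0.2503391648542199
pin [ 0.51703206 -0.02016269  0.07      ] lift [ 0.55030693 -0.01411371  0.063     ]
12.5 bar-pin x 0.09120758310535991 y 0.03110738463630105 lift-pin 0.03379536444286633 -0.0012964112848275653 pin ex,ey 0.5004123268466273 -0.13159096953053426
13 bar-pin x 0.09093265050378067 y 0.031902126374102266 lift-pin 0.03378276443984559 -0.0015912783689494229 pin ex,ey 0.49924493941169645 -0.1359528248836828
13.4 bar-pin x 0.09070771749095524 y 0.03253617344453658 lift-pin 0.03377083204920623 -0.0018270858627573321 pin ex,ey 0.49828365110593154 -0.13943487068371388
13.26978794305658 bar-pin x 0.0907814258370464 y 0.03232994459977867 lift-pin 0.0337748971236802 -0.0017503326342158342 pin ex,ey 0.4985992478026509 -0.13830209764379006
```

View pics/tc.png

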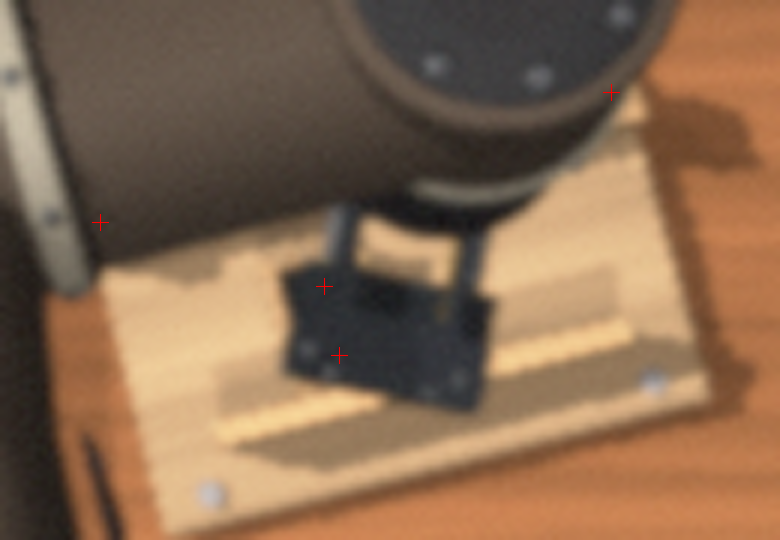

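The top camera is blocked by the arm, so its second fit doesn't count. The wrist fit agrees with the given sizes: jig yaw 13.2°, bar to pin 90.8 mm (should be 90), lifter 34 mm from the pin. On to the cover.

Emit:
send_rows:
  deltas:
    - [[-0.04,0.0187,0],0]
    - [[-0.08,0.0374,0],0]
    - [[-0.12,0.0561,0],0]
    - [[-0.16,0.0748,0],0]
    - [[-0.2,0.0935,0],0]

```text
clock: 3.8
tool_pos: [0.5358, 0.1265, 0.2602]
orientation: [-180.0, 0.0, -102.5]
force: [1.2, 0.1, -0.5]
opening: 0.0875
gripper_force: 0.0
```

Emit:
send_rows:
  deltas:
    - [[-0.04,0.0187,0],-0.033]
    - [[-0.08,0.0374,0],-0.066]
    - [[-0.12,0.0561,0],-0.1]
    - [[-0.16,0.0748,0],-0.133]
    - [[-0.2,0.0935,0],-0.133]

```text
clock: 4.22
tool_pos: [0.4973, 0.2991, 0.2603]
orientation: [-180.0, 0.0, -90.3]
force: [1.5, -0.2, -0.1]
opening: 0.0873
gripper_force: 0.0
```

```bash
python3 - <<'E'
from h import *
p=ctrl.snapshot("wrist");p=ctrl.snapshot("wrist"); o=ctrl.get_obs(); print(o["clock"],o["tool_pos"],o["orientation"])
# predicted outline for cover at estimate
def box(x0,x1,y0,y1,z): return [(x0,y0,z),(x1,y0,z),(x1,y1,z),(x0,y1,z)]
c=np.array([.502,.2925,0]);y=np.radians(-.7);R=np.array([[np.cos(y),-np.sin(y),0],[np.sin(y),np.cos(y),0],[0,0,1]])
im=p["color"].copy()
for b in(box(-.075,.075,-.055,.055,.052),box(-.012,.012,-.035,.035,.096)):
    q=proj(p,np.array(b)@R.T+c); print(q.round().tolist()); cv2.polylines(im,[q.round().astype(int)],True,(255,0,0),1)
save(im,"w3.png")
E
```

```text
4.3167 [0.49728547 0.30154655 0.25991908] [-1.79984568e+02  2.50729180e-02 -9.02478415e+01]
[[400.0, 152.0], [226.0, 151.0], [234.0, 270.0], [391.0, 272.0]]
[[328.0, 180.0], [296.0, 180.0], [297.0, 267.0], [327.0, 267.0]]
```

View pics/w3.png

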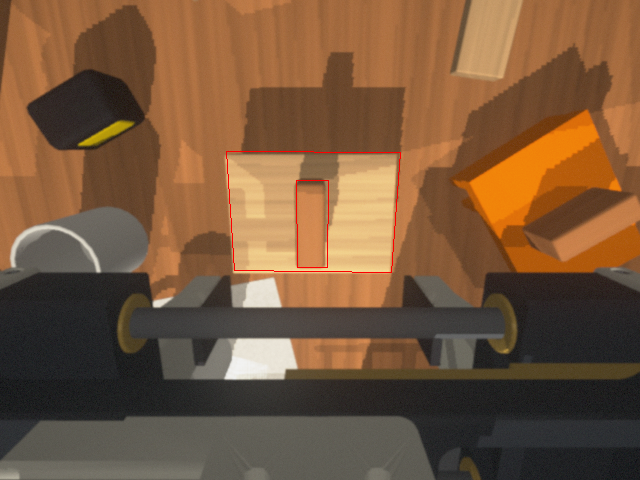

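The outline drawn at my estimate (0.502, 0.2925, yaw −0.7°) matches the cover's plate (226–400, 151–272) and rib within a pixel. Descending to grip.

Emit:
send_rows:
  deltas:
    - [[0.006,-0.003,0.035],0.002]
    - [[0.0112,-0.006,0.075],0.005]
    - [[0.0112,-0.006,0.115],0.005]
    - [[0.0112,-0.006,0.15],0.005]
    - [[0.0112,-0.006,0.1686],0.005]

```text
clock: 4.73
tool_pos: [0.5016, 0.2868, 0.1219]
orientation: [179.8, -0.2, -91.0]
force: [0.3, -0.7, 0.3]
opening: 0.0875
gripper_force: 0.0
```

Emit:
send_rows:
  deltas:
    - [[0,0,0],0]
    - [[0,0,0],0]
    - [[0,0,0],0]
    - [[0,0,0],0]
    - [[0,0,0],0]
  gripper: 0

```text
clock: 5.15
tool_pos: [0.5043, 0.2881, 0.1268]
orientation: [-179.9, 0.1, -91.1]
force: [-0.7, -0.8, -0.9]
opening: 0.0598
gripper_force: 0.0
```

Emit:
send_rows:
  deltas:
    - [[0,0,0],0]
    - [[0,0,0],0]
    - [[0,0,0],0]
    - [[0,0,0],0]
    - [[0,0,0],0]

```text
clock: 5.57
tool_pos: [0.5039, 0.2874, 0.1254]
orientation: [-180.0, 0.0, -91.1]
force: [-0.1, 0.5, 0.3]
opening: 0.0267
gripper_force: 0.0
```

Emit:
send_rows:
  deltas:
    - [[0,0,0],0]
    - [[0,0,0],0]
    - [[0,0,0],0]
    - [[0,0,0],0]
    - [[0,0,0],0]

```text
clock: 5.98
tool_pos: [0.5037, 0.2874, 0.1253]
orientation: [180.0, -0.0, -91.1]
force: [-1.9, -0.5, 2.3]
opening: 0.024
gripper_force: 29.9
```

```bash
python3 - <<'E'
from h import *
p=ctrl.snapshot("wrist"); o=ctrl.get_obs(); print(o["clock"],o["tool_pos"],o["orientation"],o["opening"],o["gripper_force"],o["force"])
np.save("w4.npy",p,allow_pickle=True); save(p["color"],"w4.png")
E
```

```text
6.0333 [0.50373334 0.28734905 0.12530323] [ 1.79984061e+02 -1.10379574e-02 -9.11387649e+01] 0.02424929587999901 29.862317740917206 [-3.24285239 -0.60056947  3.65464358]
```

Emit:
send_rows:
  deltas:
    - [[0,0,-0.02],0]
    - [[0,0,-0.055],0]
    - [[0,0,-0.095],0]
    - [[0,0,-0.135],0]
    - [[0,0,-0.16],0]

```text
clock: 6.45
tool_pos: [0.5046, 0.2878, 0.2561]
orientation: [-179.9, 0.1, -91.1]
force: [-0.0, 0.9, -2.2]
opening: 0.0239
gripper_force: 29.9
```

Emit:
send_rows:
  deltas:
    - [[0.03,-0.006,0],0]
    - [[0.073,-0.014,0],0]
    - [[0.12,-0.023,0],0]
    - [[0.17,-0.033,0],0]
    - [[0.22,-0.042,0],0]

```text
clock: 6.87
tool_pos: [0.5337, 0.1093, 0.2527]
orientation: [180.0, -0.0, -91.1]
force: [1.3, 0.1, -2.6]
opening: 0.0243
gripper_force: 29.9
```

Emit:
send_rows:
  deltas:
    - [[0.05,-0.01,0],-0.04]
    - [[0.1,-0.02,0],-0.08]
    - [[0.15,-0.029,0],-0.12]
    - [[0.195,-0.038,0],-0.15]
    - [[0.226,-0.0436,0],-0.16]

```text
clock: 7.28
tool_pos: [0.5651, -0.0737, 0.2526]
orientation: [179.9, -0.0, -76.6]
force: [0.9, 0.3, -3.2]
opening: 0.024
gripper_force: 29.9
```

Emit:
send_rows:
  deltas:
    - [[0,0,0],0]
    - [[0,0,0],0]
    - [[0,0,0],0]
    - [[0,0,0],0]
    - [[0,0,0],0]

```text
clock: 7.7
tool_pos: [0.5652, -0.0697, 0.2532]
orientation: [180.0, 0.0, -76.7]
force: [-0.5, -0.4, -2.9]
opening: 0.0238
gripper_force: 29.9
```

```bash
cat > st.py <<'E'
from h import *
def goal(off,z):
    r=np.radians(13.25); ex=np.array([np.cos(r),np.sin(r)]);ey=np.array([-ex[1],ex[0]])
    o=ctrl.get_obs(); P=np.array(o["tool_pos"]); w=o["orientation"][2]; a=np.radians(w)
    T=np.r_[np.array([.5527,-.0170])+off*ey,z]; d=T-P
    tx=np.array([np.cos(a),np.sin(a)]);ty=np.array([np.sin(a),-np.cos(a)])
    print(o["clock"],P.round(4),o["orientation"],"f",np.round(o["force"],1),"m",np.round(o["moment"],2),o["opening"])
    print("jig-frame off (x,y) mm from home",(-(d[:2]@ex)*1e3).round(2),((d[:2]@-ey)*1e3+off*1e3).round(2))
    print("shares",(d[:2]@tx/.8).round(4),(d[:2]@ty/.8).round(4),(-d[2]/.8).round(4),"turn",round((w+76.75)/90,4))
E
python3 - <<'E'
from st import *
p=ctrl.snapshot("wrist"); np.save("w5.npy",p,allow_pickle=True)
goal(-.055,.165)
# overlay: jig bar axis & cover model from tool pose
o=ctrl.get_obs(); a=np.radians(o["orientation"][2]+90)
R=np.array([[np.cos(a),-np.sin(a),0],[np.sin(a),np.cos(a),0],[0,0,1]]); c=np.array(o["tool_pos"])-[0,0,.125]+R@[0,.0051,0]
im=p["color"].copy()
for b in([(-.075,-.055,.052),(.075,-.055,.052),(.075,.055,.052),(-.075,.055,.052)],[(-.012,-.035,.096),(.012,-.035,.096),(.012,.035,.096),(-.012,.035,.096)]):
    q=proj(p,np.array(b)@R.T+c); cv2.polylines(im,[q.round().astype(int)],True,(255,0,0),1)
q=proj(p,np.array([[.6415,-.1526,.052],[.5841,.0910,.052]])); cv2.line(im,tuple(q[0].astype(int).tolist()),tuple(q[1].astype(int).tolist()),(0,0,255),1)
save(im,"w5.png")
E
```

```text
7.75 [ 0.5653 -0.0697  0.2533] [-1.79993884e+02  3.62853612e-03 -7.66507089e+01] f [-0.1 -0.4 -2.7] m [ 0.05 -0.02  0.  ] 0.02376767417708046
jig-frame off (x,y) mm from home 0.18 -54.13
shares 0.0011 0.0002 0.1104 turn 0.0011
```

View pics/w5.png

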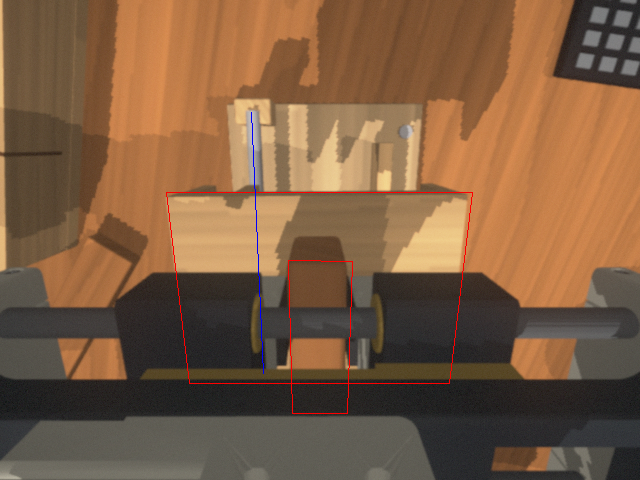

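The plate edge (v≈193), the rib and the bar (u≈253) all coincide with the predicted outlines, so the grasp is as modelled. I'll do one numeric check of the bar's line, then lower.

```bash
python3 - <<'E'
from bar import *
p=np.load("w5.npy",allow_pickle=True).item()
P,y,n=barline(p,(251,122),(257,186),10); r=np.radians(13.25); print(y,n,P[:2]@[np.cos(r),np.sin(r)], "expected .5890")
# front plate corners/edges: columns of left/right ends on row ~ 200
g=p["color"].astype(int)
for v in(197,205): print(v,g[v,150:190:2].sum(1).tolist(),g[v,455:490:2].sum(1).tolist())
E
```

```text
13.5563086168171 840 0.5884461048153551 expected .5890
197 [373, 357, 348, 353, 355, 360, 364, 380, 413, 406, 410, 404, 451, 474, 476, 470, 472, 467, 475, 476] [382, 374, 353, 348, 338, 342, 377, 417, 425, 418, 413, 412, 408, 407, 391, 390, 390, 386]
205 [367, 353, 342, 351, 361, 371, 378, 366, 421, 472, 479, 470, 474, 473, 477, 477, 478, 479, 475, 478] [528, 525, 518, 530, 527, 513, 439, 425, 413, 418, 418, 414, 417, 405, 393, 395, 377, 391]
```

Emit:
send_rows:
  deltas:
    - [[0,0,0.015],0]
    - [[0,0,0.03],0]
    - [[0,0,0.045],0]
    - [[0,0,0.055],0]
    - [[0,0,0.06],0]

```text
clock: 8.17
tool_pos: [0.5648, -0.07, 0.2042]
orientation: [179.9, 0.0, -76.7]
force: [-0.0, 0.3, -3.2]
opening: 0.0236
gripper_force: 29.9
```

Emit:
send_rows:
  deltas:
    - [[0.0005,0,0.012],0]
    - [[0.001,0,0.024],0]
    - [[0.001,0,0.034],0]
    - [[0.001,0,0.042],0]
    - [[0.001,0,0.0485],0]

```text
clock: 8.58
tool_pos: [0.5653, -0.0715, 0.1656]
orientation: [180.0, 0.0, -76.7]
force: [-0.6, -0.7, -2.7]
opening: 0.0241
gripper_force: 29.9
```

Emit:
send_rows:
  deltas:
    - [[0,0,0],0]
    - [[0,0,0],0]
    - [[0,0,0],0]
    - [[0,0,0],0]
    - [[0,0,0],0]

```text
clock: 9.0
tool_pos: [0.5657, -0.0714, 0.167]
orientation: [-180.0, -0.0, -76.7]
force: [-0.2, 0.0, -3.0]
opening: 0.0241
gripper_force: 29.9
```

```bash
python3 - <<'E'
from st import *
goal(0,.165)
E
```

```text
9.0 [ 0.5657 -0.0714  0.167 ] [-1.79950108e+02 -5.45641457e-03 -7.67298375e+01] f [-0.2  0.  -3. ] m [ 0.05 -0.01 -0.02] 0.02410514193806777
jig-frame off (x,y) mm from home 0.21 -55.92
shares -0.0699 0.0002 0.0025 turn 0.0002
```

Emit:
send_rows:
  deltas:
    - [[-0.004,0,0.001],0]
    - [[-0.011,0,0.0015],0]
    - [[-0.019,0.0001,0.0015],0]
    - [[-0.027,0.0001,0.0015],0]
    - [[-0.035,0.0001,0.0015],0]

```text
clock: 9.42
tool_pos: [0.5588, -0.0433, 0.1653]
orientation: [-180.0, 0.0, -76.7]
force: [-0.6, -0.4, -3.2]
opening: 0.0239
gripper_force: 29.9
```

Emit:
send_rows:
  deltas:
    - [[-0.008,0,0],0]
    - [[-0.016,0,0],0]
    - [[-0.024,0.0001,0],0]
    - [[-0.031,0.0001,0],0]
    - [[-0.0349,0.0001,0],0]

```text
clock: 9.83
tool_pos: [0.5523, -0.0162, 0.1653]
orientation: [-180.0, 0.0, -76.7]
force: [0.0, -0.2, -3.4]
opening: 0.0238
gripper_force: 29.9
```

Emit:
send_rows:
  deltas:
    - [[0,0,0],0]
    - [[0,0,0],0]
    - [[0,0,0],0]
    - [[0,0,0],0]
    - [[0,0,0],0]

```text
clock: 10.25
tool_pos: [0.5525, -0.0173, 0.1653]
orientation: [180.0, -0.0, -76.8]
force: [0.3, -0.0, -3.4]
opening: 0.0237
gripper_force: 29.9
```

```bash
python3 - <<'E'
from st import *
goal(0,.155)
E
```

```text
10.25 [ 0.5525 -0.0173  0.1653] [ 1.79997393e+02 -2.70348943e-03 -7.67570635e+01] f [ 0.3 -0.  -3.4] m [ 0.05 -0.02  0.  ] 0.02371351690795526
jig-frame off (x,y) mm from home -0.26 -0.27
shares -0.0003 -0.0003 0.0128 turn -0.0001
```

Emit:
send_rows:
  deltas:
    - [[-0.0003,-0.0003,0.002],0]
    - [[-0.0003,-0.0003,0.004],0]
    - [[-0.0003,-0.0003,0.006],0]
    - [[-0.0003,-0.0003,0.0075],0]
    - [[-0.0003,-0.0003,0.0088],0]

```text
clock: 10.67
tool_pos: [0.5526, -0.0168, 0.158]
orientation: [180.0, -0.0, -76.7]
force: [0.7, -1.1, -2.6]
opening: 0.0237
gripper_force: 29.9
```

Emit:
send_rows:
  deltas:
    - [[0,0,0],0]
    - [[0,0,0],0]
    - [[0,0,0],0]
    - [[0,0,0],0]
    - [[0,0,0],0]

```text
clock: 11.08
tool_pos: [0.5527, -0.0167, 0.1583]
orientation: [-180.0, -0.0, -76.7]
force: [-0.6, 0.2, -2.8]
opening: 0.0243
gripper_force: 29.9
```

```bash
python3 - <<'E'
from st import *
goal(0,.149)
E
```

```text
11.0833 [ 0.5527 -0.0167  0.1583] [-1.79991184e+02 -9.01774500e-05 -7.67302821e+01] f [-0.6  0.2 -2.8] m [0.09 0.01 0.04] 0.024317423757798263
jig-frame off (x,y) mm from home 0.07 0.27
shares 0.0003 0.0001 0.0117 turn 0.0002
```

The plate is already 2.7 mm below the pin's tip with no contact force, so the hole has found the pin. Pressing on.

Emit:
send_rows:
  deltas:
    - [[0,0,0.0015],0]
    - [[0,0,0.003],0]
    - [[0,0,0.0045],0]
    - [[0,0,0.006],0]
    - [[0,0,0.006],0]

```text
clock: 11.5
tool_pos: [0.5524, -0.017, 0.1536]
orientation: [180.0, -0.0, -76.7]
force: [-2.2, -2.9, 2.7]
opening: 0.0245
gripper_force: 29.9
```

Emit:
send_rows:
  deltas:
    - [[0,0,0.001],0]
    - [[0,0,0.002],0]
    - [[0,0,0.003],0]
    - [[0,0,0.004],0]
    - [[0,0,0.004],0]

```text
clock: 11.92
tool_pos: [0.5524, -0.0171, 0.1509]
orientation: [180.0, -0.0, -76.7]
force: [-4.6, -2.0, 8.4]
opening: 0.0237
gripper_force: 29.9
```

```bash
python3 - <<'E'
from st import *
goal(0,.149)
E
```

```text
11.9167 [ 0.5524 -0.0171  0.1509] [ 1.79972027e+02 -2.97208640e-02 -7.67063846e+01] f [-4.6 -2.   8.4] m [-0.64  1.89  0.17] 0.023741172728243755
jig-frame off (x,y) mm from home -0.33 0.02
shares 0.0 -0.0004 0.0024 turn 0.0005
```

There is a sideways reaction of about 5 N, so the pin is touching one side of the hole. I'll ease the cover towards −x and press a little more.

Emit:
send_rows:
  deltas:
    - [[0.0001,0.0003,0],0]
    - [[0.0003,0.0007,0],0]
    - [[0.0003,0.0007,0],0]
    - [[0.0003,0.0007,0],0]
    - [[0.0003,0.0007,0],0]

```text
clock: 12.33
tool_pos: [0.5523, -0.0172, 0.151]
orientation: [-180.0, -0.0, -76.7]
force: [-2.8, -0.9, 8.4]
opening: 0.024
gripper_force: 29.9
```

```bash
python3 - <<'E'
from st import *
goal(0,.149)
E
```

```text
12.3333 [ 0.5523 -0.0172  0.151 ] [-1.79971676e+02 -1.55055635e-02 -7.67112519e+01] f [-2.8 -0.9  8.4] m [-0.28  1.51  0.12] 0.02396062078640823
jig-frame off (x,y) mm from home -0.47 -0.06
shares -0.0001 -0.0006 0.0025 turn 0.0004
```

Emit:
send_rows:
  deltas:
    - [[0.0001,0.0004,0],0]
    - [[0.0002,0.0008,0],0]
    - [[0.0002,0.0008,0.0006],0]
    - [[0.0002,0.0008,0.0012],0]
    - [[0.0002,0.0008,0.0016],0]

```text
clock: 12.75
tool_pos: [0.5522, -0.0173, 0.15]
orientation: [-179.9, -0.0, -76.7]
force: [-3.3, -0.2, 9.0]
opening: 0.0238
gripper_force: 29.9
```

```bash
python3 - <<'E'
from st import *
goal(0,.149)
E
```

```text
12.75 [ 0.5522 -0.0173  0.15  ] [-1.79911401e+02 -1.66817792e-02 -7.66978017e+01] f [-3.3 -0.2  9. ] m [0.03 1.48 0.06] 0.023837345140920466
jig-frame off (x,y) mm from home -0.6 -0.14
shares -0.0002 -0.0007 0.0012 turn 0.0006
```

Emit:
send_rows:
  deltas:
    - [[0,0.0004,0.0004],0]
    - [[0,0.0006,0.0008],0]
    - [[0,0.0006,0.0012],0]
    - [[0,0.0006,0.0016],0]
    - [[0,0.0006,0.002],0]

```text
clock: 13.17
tool_pos: [0.5521, -0.0173, 0.1492]
orientation: [-179.9, -0.0, -76.7]
force: [-4.6, 1.3, 18.5]
opening: 0.024
gripper_force: 29.9
```

```bash
python3 - <<'E'
from st import *
goal(0,.149)
E
```

```text
13.1667 [ 0.5521 -0.0173  0.1492] [-1.79853005e+02 -3.02747603e-02 -7.66781216e+01] f [-4.6  1.3 18.5] m [0.45 2.54 0.06] 0.024012107118788123
jig-frame off (x,y) mm from home -0.61 -0.14
shares -0.0002 -0.0008 0.0003 turn 0.0008
```

Emit:
send_rows:
  deltas:
    - [[0,0,0.0004],0]
    - [[0,0,0.0008],0]
    - [[0,0,0.001],0]
    - [[0,0,0.001],0]
    - [[0,0,0.001],0]

```text
clock: 13.58
tool_pos: [0.5521, -0.0173, 0.1492]
orientation: [-179.8, -0.0, -76.7]
force: [-6.8, 1.5, 21.7]
opening: 0.0239
gripper_force: 30.0
```

```bash
python3 - <<'E'
from st import *
goal(0,.149)
p=ctrl.snapshot("wrist"); q=np.load("w5.npy",allow_pickle=True).item()
np.save("w6.npy",p,allow_pickle=True); save(p["color"],"w6.png")
A,B=[cv2.cvtColor(x["color"],cv2.COLOR_RGB2GRAY) for x in(q,p)]
m=np.zeros_like(A); m[186:268,165:475]=255
pt=cv2.goodFeaturesToTrack(A,200,.005,4,mask=m)
n,s,e=cv2.calcOpticalFlowPyrLK(A,B,pt,None,winSize=(15,15),maxLevel=1)
k=(s.ravel()==1)&(e.ravel()<12); P=pt[k,0];D=(n-pt)[k,0]
for a,b in((165,230),(230,285),(285,360),(360,420),(420,475)):
    i=(P[:,0]>=a)&(P[:,0]<b); print(a,b,i.sum(),np.median(D[i],0).round(2) if i.any() else "",)
# front edge row per column band
for nm,I in(("before",A),("after",B)):
    r=[]
    for u in(180,200,220,360,400,430,455):
        c=I[178:210,u-6:u+7].astype(float).mean(1); g=np.diff(c); j=np.argmax(abs(g[1:-1]))+1
        r.append((178+j+.5, round(g[j],1)))
    print(nm,r)
E
```

```text
13.5833 [ 0.5521 -0.0173  0.1492] [-1.79833342e+02 -3.78352612e-02 -7.66657505e+01] f [-6.8  1.5 21.7] m [0.49 3.12 0.06] 0.023886129494619403
jig-frame off (x,y) mm from home -0.66 -0.16
shares -0.0002 -0.0008 0.0002 turn 0.0009
165 230 37 [ 0.29 -0.04]
230 285 17 [ 0.73 -0.13]
285 360 44 [ 0.12 -0.11]
360 420 27 [ 0.73 -2.04]
420 475 26 [ 0.66 -0.11]
before [(np.float64(196.5), np.float64(44.1)), (np.float64(196.5), np.float64(43.2)), (np.float64(196.5), np.float64(20.2)), (np.float64(190.5), np.float64(-33.6)), (np.float64(190.5), np.float64(-23.0)), (np.float64(194.5), np.float64(17.5)), (np.float64(197.5), np.float64(14.7))]
after [(np.float64(196.5), np.float64(50.2)), (np.float64(196.5), np.float64(46.2)), (np.float64(196.5), np.float64(27.8)), (np.float64(190.5), np.float64(-12.9)), (np.float64(194.5), np.float64(23.5)), (np.float64(194.5), np.float64(19.0)), (np.float64(198.5), np.float64(15.7))]
```

The cover is firmly home. The TCP height is 0.1492 (target 0.149) and stopped falling while the force rose to 22 N. Tilt is within 0.2°, and optical flow shows the cover hasn't slipped in the grip. One settling call with the press held, then I hand in.

Emit:
send_rows:
  deltas:
    - [[0,0,0],0]
    - [[0,0,0],0]
    - [[0,0,0],0]
    - [[0,0,0],0]
    - [[0,0,0],0]

```text
clock: 14.05
tool_pos: [0.5521, -0.0173, 0.1492]
orientation: [-179.8, -0.0, -76.7]
force: [-7.0, 1.3, 21.8]
opening: 0.0243
gripper_force: 30.0
```

```bash
python3 - <<'E'
from st import *
goal(0,.149); print(ctrl.close_job())
E
```

```text
14.05 [ 0.5521 -0.0173  0.1492] [-1.79832528e+02 -3.88669150e-02 -7.66607954e+01] f [-7.   1.3 21.8] m [0.53 3.16 0.08] 0.024257380783398286
jig-frame off (x,y) mm from home -0.65 -0.16
shares -0.0002 -0.0008 0.0003 turn 0.001
the job is handed in; nothing more can be done
None
```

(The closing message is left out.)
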